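# Set the bulb cupboard's door stay to its widest hole

### The job

The door of the little bulb cupboard is held only slightly ajar by the steel stay on top. Lift the stay off its pin, open the door wider and drop the stay's last hole, the one nearest the red knob, fully down over the same pin, then let go. Leave the green caddy, the bulb changer head and the two frosted globes where they stand.

Things in the scene. Friction and masses are not known exactly. Their poses are not given: they have to be found in the camera images.
- cupboard: Fixed low wooden cupboard, 200 deep (x) x 240 wide (y) x 120 mm high. Origin: centre of its underside; x points to its closed back, its open front with the green door faces -x. Its top is flat and free except for the pin and the stay.
- pin (a point): Root of the fixed upright brass pin on the cupboard's top: the centre of the upper face of the pin's shoulder (a disc 28 mm across, 6 mm high, so this point lies 126 mm over the cupboard's underside). The pin is 8 mm thick, narrowing over its last 4 mm to 4 mm, and rises 15 mm above this point. The stay rests on the shoulder with the pin standing through one hole.
- door (a joint): Angle of the green door (16 x 225 x 116 mm, top 118 mm over the cupboard's underside), rad: 0 where it starts, slightly ajar with the inner hole on the pin; grows as its free end swings further out of the cupboard's front, towards the robot, up to 1.05; -0.25 is shut. It reads 0.23 with the middle hole on the pin, 0.45 with the outer hole on the pin. Light friction, no spring: it stays where it is left. Seen from above it turns clockwise as it opens.
- door_hinge (a point): Point on the door's upright hinge line, at the height of the cupboard's top, at the left (cupboard +y) end of its front. In the cupboard's frame at x -109, y +115 mm.
- stay_pivot (a point): Pivot of the stay on the door's top edge, 150 mm from the hinge line: the underside of the stay, 6 mm above the cupboard's top. It works as a ball-and-socket, so the stay can swing sideways and its free end can be lifted, and moving the stay swings the door with it. Its axes are the stay's: x along the bar to the knob, z up.
- hole_inner (a point): Centre of the stay's hole nearest the pivot, at the underside of the bar, 97.3 mm from the pivot. It is over the pin at the start. The stay is a flat steel bar 239 x 30 x 5 mm, from 14 mm behind the pivot to 225 mm ahead of it, about 0.16 kg, with three through holes 14 mm across on its centre line. Axes as the stay.
- hole_middle (a point): Centre of the stay's middle hole at the underside of the bar, 129.5 mm from the pivot. Axes as the stay.
- hole_outer (a point): Centre of the stay's last hole, nearest the knob, at the underside of the bar, 158.7 mm from the pivot. It must end over the pin. Axes as the stay.
- stay_knob (a point): Centre of the red round upright knob fixed on the stay near its free end: 20 mm across, 34 mm tall from the bar's upper face; this point is on its axis, 17 mm above the bar's upper face (22 mm above its underside), 205 mm from the pivot. The thing to grasp. It starts about 148 mm above the table. Axes as the stay.
- caddy: Bystander: closed green plastic caddy with black carry handle, 206 x 136 mm, 152 mm tall, loose, origin under its centre.
- changer: Bystander: spring-pronged bulb changer head, about 90 mm across, 127 mm tall, standing loose, origin under its centre.
- globe_a: Bystander: frosted globe 92 mm across in a card collar, 108 mm tall, loose, origin under its centre.
- globe_b: Bystander: a second globe like globe_a.
Things that resemble listed ones, but are neither listed nor needed, are in the scene too. What is shaped like the part that bears stay_pivot but pink or turquoise is not meant.

How it is judged:
On the way:
1. the stay is lifted so that its inner hole is clear above the pin (z of hole_inner in the frame of cupboard above 0.142 m), for 0.1 s.
At the end, for the whole second after the job is handed in: The stay's outer hole is over the pin (centre within 6 mm of the pin's axis) and down on the shoulder (within 4 mm), the stay lies level within 0.06 rad, and the door, held by it, stands still at 0.37 to 0.53 rad (horizontal distance between hole_outer and pin below 0.006 m and z of hole_outer in the frame of cupboard below 0.13 m and angle between stay_knob's own z axis and vertical below 0.06 rad and value of joint door between 0.37 and 0.53 rad and velocity of joint door between -0.05 and 0.05 rad/s); the robot touches nothing.
It fails at once if caddy is shifted by more than 30 mm (distance of caddy from where it was at the start of the episode above 0.03 m).
It fails at once if changer is shifted by more than 30 mm (distance of changer from where it was at the start of the episode above 0.03 m).
It fails at once if globe_a is shifted by more than 30 mm (distance of globe_a from where it was at the start of the episode above 0.03 m).
It fails at once if globe_b is shifted by more than 30 mm (distance of globe_b from where it was at the start of the episode above 0.03 m).
It also fails if it takes over 45 s, if anything falls off the work surface, if the arm or the gripper's body presses on something with over 40 N, if the wrist force passes 120 N, or if a joint passes its speed limit or range.

### The arm

A 6-joint arm with a two-finger parallel gripper is mounted at the origin on the work surface. World frame = base frame: x ahead of the robot, y to its left, z up, the work surface at z = 0. Lengths are in m, angles in rad, forces in N, time in s.
With the tool pointing down it reaches from about 0.25 to 0.85 m from the base axis. Payload 12.5 kg.
Tool frame: the origin (TCP) lies midway between the tips of the shut fingers; the grasp point (between the pads) lies 19 mm behind it; z points along the fingers, y is the line along which they close (so a half turn about z gives the same grasp; the last joint's range is limited). The gripper opens to 93 mm and grips with 3 to 60 N. Pads are 15 mm wide; open, the fingers measure 128 mm over their backs; the gripper's body (75 mm by 188 mm) begins 65 mm behind the grasp point.
Start: joints at [1.112, 0.351, 1.652, -0, 1.139, -0.085], TCP at [0.201, 0.512, 0.219] pointing down, gripper open.
Joint ranges: [-2.75, 2.75], [-0.79, 2.1], [0.01, 2.65], [-1.57, 4.71], [0.07, 3.14], [-2.87, 2.87]. Speed limits (rad/s): [2.22, 2.22, 2.79, 3.14, 3.14, 3.14].

### API

Orientations are given as a rotation vector (axis times angle).
In Python, from rig import sensors, snapshot, close_job gives the robot as it stands.
- The arm moves only by the shell command python3 -m pendant 'ROWS' [OPENING] [FORCE]. ROWS is JSON, a list of rows, each a list of 2 entries, a list of its own where there are three numbers: the shift along the tool's x, y, z normalised to -1 to 1, where 1 is 0.75 m, then the turn, a rotation vector about the tool's x, y, z normalised to -1 to 1, where 1 is 10 degrees. In form: [[[x, y, z], [rx, ry, rz]], ...]. A call has 1 to 10 rows; each row shifts and turns the commanded pose from where the row before left it, along the tool's axes as they then stand; what a row does not reach is not made up. A row lasts 1/8 s, in which the tool goes at most 62.5 mm and 10.7 degrees, less where a joint would pass 70% of its speed; a pose out of reach is approached as far as the arm can. A call with a number of a shift or a turn outside -1 to 1 is refused whole. A call with a gripper value outside its range is refused whole. OPENING is the gripper's target within -1 to 1 (shut at 1, half-way at 0, fully open at -1), set as the call begins (- or left out, the last holds). The fingers move at their own pace and stop on an object; FORCE is the grip in N (left out, the last holds). Time passes only in rows, so rows that do not move let the fingers close. It gives the time, the measured TCP pose, the force, the opening and the grip force at its end, in the units of the state.
- sensors.get_state(): the state, without advancing time (a new reading comes with each control period).
- snapshot(name): name is "scene" or "top"; returns a dict with "image" (400x640x3 uint8, red, green, blue), "mtx" (3x3 intrinsics, pixels), "world_from_camera" (4x4, takes a point from camera to world coordinates). Camera axes: x right, y up, looking along -z (the intrinsics and any distortion apply to the point x, -y, -z); pixel columns grow to the right and rows downward; lengths in m; the calibration is good to about 2 mm. A picture is of the moment at which its call begins. There is no depth.
- close_job(): hands the job in; it is judged then, once.
The state is a dict: "time": time; "joints": joint angles; "dq": joint speeds; "joint_torque": joint torques, N m; "ee_pos": TCP position; "ee_rot": TCP orientation; "wrist_force": force on the tool from outside, world axes, zero at the start; "torque": the same for the moment, N m; "finger_gap": finger opening in m; "gripper_force": force on a finger pad.
Only numpy, scipy, OpenCV 4.12 (cv2) and the standard library are available. Lean on these libraries where they do the work, as an engineer would, in place of code of your own. Each camera call takes 0.05 s, during which the arm holds its last target. There are 200 camera calls.

## Working session

There is one attempt and no reset: what is moved stays moved. The work goes in short steps, Python scripts to look and compute and a shell command to move; the robot and the scene stay as the last step left them, time stands still between calls to the robot, and variables do not carry over. Pictures are saved under pics/ and viewed, at most 10 in all, crops included, and the job is handed in when it is done.

```bash
mkdir -p pics; cat > h.py <<'E'
import numpy as np, cv2
from rig import sensors, snapshot, close_job
def save(n,f):
    s=snapshot(n); cv2.imwrite('pics/'+f,s['image'][:,:,::-1]); np.savez('pics/'+n,**{k:s[k] for k in('mtx','world_from_camera')}); return s
def ray(n,u,v):
    s=np.load('pics/'+n+'.npz');d=np.linalg.inv(s['mtx'])@[u,v,1];d=d*[1,-1,-1]
    T=s['world_from_camera'];return T[:3,3],T[:3,:3]@d
def onz(n,u,v,z):
    o,d=ray(n,u,v);return o+d*(z-o[2])/d[2]
def tri(a,b):
    o1,d1=ray('scene',*a);o2,d2=ray('top',*b)
    t=np.linalg.lstsq(np.c_[d1,-d2],o2-o1,rcond=None)[0]
    p,q=o1+t[0]*d1,o2+t[1]*d2;return (p+q)/2,np.linalg.norm(p-q)
def proj(n,p):
    s=np.load('pics/'+n+'.npz');T=s['world_from_camera'];c=T[:3,:3].T@(np.array(p)-T[:3,3]);c=c*[1,-1,-1]
    q=s['mtx']@c;return q[:2]/q[2]
E
python3 - <<'E'
from h import *
s=save('scene','s0.png');print(s.keys(),s['world_from_camera'],s['mtx']);s=save('top','t0.png');print(s['world_from_camera'])
print(sensors.get_state())
E
```

```text
dict_keys(['image', 'mtx', 'world_from_camera']) [[-0.64856413 -0.40719439  0.64308421  1.2166539 ]
 [ 0.76103185 -0.33139693  0.55767966  0.61062127]
 [-0.01396789  0.85109858  0.52482006  0.71762251]
 [ 0.          0.          0.          1.        ]] [[361.29390995   0.         320.56635266]
 [  0.         361.29390995 203.58290657]
 [  0.           0.           1.        ]]
[[ 0.00429049  0.99009109 -0.14036108  0.32899165]
 [-0.99987222  0.00208602 -0.01584908 -0.02581451]
 [-0.01539924  0.14041115  0.98997352  1.39245858]
 [ 0.          0.          0.          1.        ]]
{'time': 0.1, 'joints': array([ 1.11242043e+00,  3.51175735e-01,  1.65232439e+00, -4.64157173e-06,
        1.13907072e+00, -8.45953862e-02]), 'dq': array([ 0.00077451, -0.00071977, -0.0030102 , -0.00114591,  0.00129211,
        0.00124864]), 'joint_torque': array([ 2.21806178e-03, -4.98031819e+01, -2.85707349e+01,  6.99975598e-02,
        2.38239864e-02, -2.85517802e-05]), 'ee_pos': array([0.20067377, 0.51177737, 0.21817245]), 'ee_rot': array([-5.83670080e-01, -3.08663390e+00,  1.48191009e-03]), 'wrist_force': array([ 0.32732856,  0.49421153, -0.68694479]), 'torque': array([ 0.0073598 ,  0.02348005, -0.04059566]), 'gripper_force': 0.0, 'finger_gap': 0.09308019036721846}
```

View pics/s0.png

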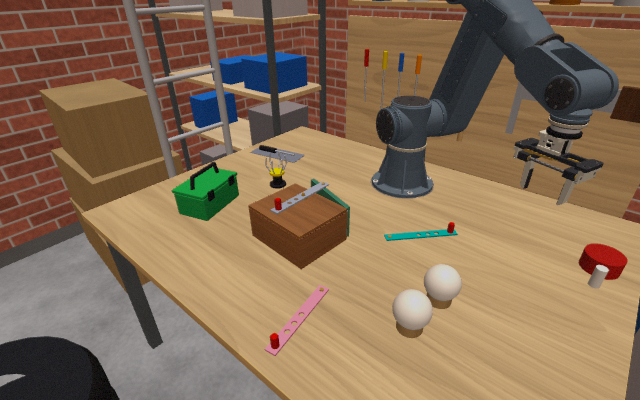

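View pics/t0.png

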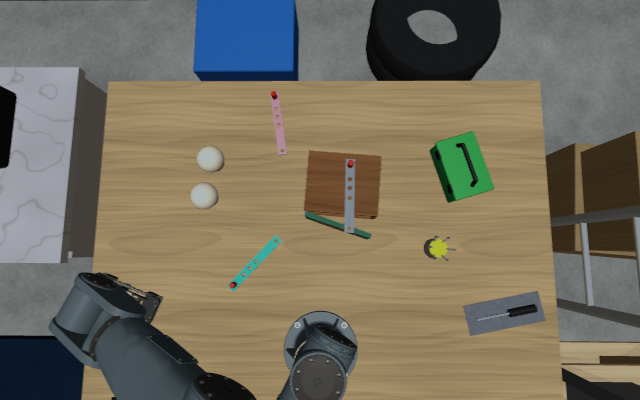

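Scene: the stay with its knob is near (278,204). Top: the knob is near (350,163), the pivot near (349,231) and the cupboard spans about (305–381, 151–219). I'll enlarge both crops into one picture.

```bash
python3 - <<'E'
import cv2,numpy as np
a=cv2.imread('pics/t0.png')[140:250,290:400];b=cv2.imread('pics/s0.png')[170:270,240:360]
cv2.imwrite('pics/c0.png',np.hstack([cv2.resize(a,(396,396),interpolation=cv2.INTER_CUBIC),cv2.resize(b,(396,330),interpolation=cv2.INTER_CUBIC)[:330] if 0 else cv2.copyMakeBorder(cv2.resize(b,(396,330),interpolation=cv2.INTER_CUBIC),0,66,0,0,cv2.BORDER_CONSTANT)]))
E
```

```text
(no output)
```

View pics/c0.png

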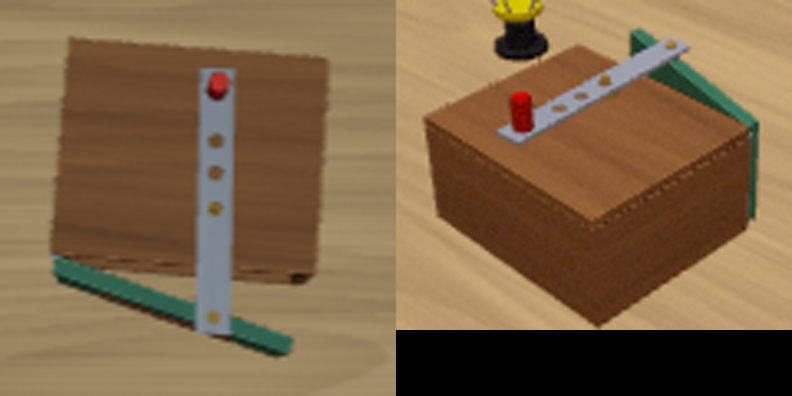

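```bash
python3 - <<'E'
from h import *
f=lambda x,y,z:onz('top',290+x/3.6,140+y/3.6,z)
BL,BR,FL,FR=[f(*p,.12) for p in((69,38),(328,57),(52,254),(314,276))]
print(BL,BR,FL,FR,np.linalg.norm(BL-BR),np.linalg.norm(BL-FL))
y=(BL-BR+FL-FR);x=(BL+BR-FL-FR);print('yaw',np.degrees([np.arctan2(-y[0],y[1]),np.arctan2(x[1],x[0])]),'ctr',(BL+BR+FL+FR)/4)
k=f(217,80,.165);p=f(213,318,.131);h=[f(*q,.131) for q in((215,209),(216,173),(216,141))]
print('knob',k,'piv',p,h);print([np.linalg.norm(q[:2]-p[:2]) for q in h+[k]])
g=lambda x,y:(240+x_/3.3,170+y/3.3)
for nm,a in (('knob',(521-396,97)),('piv',(670-396,45)),('pin',(604-396,80)),('BR',(578-396,45)),('BL',(425-396,120)),('FL',(598-396,223))):
    print(nm,onz('scene',240+a[0]/3.3,170+a[1]/3.3,{'knob':.165,'piv':.131,'pin':.135}.get(nm,.12)))
E
```

```text
[0.65234604 0.03794677 0.12      ] [ 0.63465351 -0.19866585  0.12      ] [0.4535279  0.05144276 0.12      ] [ 0.4344617  -0.18287264  0.12      ] 0.23727317598573236 0.19927567951849864
yaw [-4.46322551 -4.19824957] ctr [ 0.54374729 -0.07303724  0.12      ]
knob [ 0.60308431 -0.09484153  0.165     ] piv [ 0.39615596 -0.0920072   0.131     ] [array([ 0.49314718, -0.09430292,  0.131     ]), array([ 0.52564342, -0.09537563,  0.131     ]), array([ 0.55472347, -0.09553818,  0.131     ])]
[np.float64(0.09701837900858888), np.float64(0.12953125648748928), np.float64(0.15860681223502637), np.float64(0.20694776015114227)]
knob [ 0.60172352 -0.09072061  0.165     ]
piv [ 0.39429038 -0.08997823  0.131     ]
pin [ 0.49480528 -0.08924365  0.135     ]
BR [ 0.4396971  -0.17832597  0.12      ]
BL [ 0.63881214 -0.18793801  0.12      ]
FL [0.65278179 0.04948142 0.12      ]
```

```bash
python3 -m pendant '[[[0,0,0],[0,0,-0.68]],[[0,0,0],[0,0,-0.68]],[[0,0,0],[0,0,-0.68]],[[-0.038,-0.0575,-0.002],[0,0,0]],[[-0.038,-0.0575,-0.002],[0,0,0]],[[-0.038,-0.0575,-0.002],[0,0,0]],[[-0.038,-0.0575,-0.002],[0,0,0]],[[-0.038,-0.0575,-0.002],[0,0,0]],[[-0.038,-0.0575,-0.002],[0,0,0]],[[-0.038,-0.0575,-0.002],[0,0,0]]]' -1 30
cat >> h.py <<'E'
from scipy.spatial.transform import Rotation as Ro
def to(target):
    s=sensors.get_state();R=Ro.from_rotvec(s['ee_rot']).as_matrix()
    d=np.array(target)-s['ee_pos'];print('t',s['time'],'pos',s['ee_pos'].round(4),'shift',(R.T@d/.75).round(4),'mm',(R.T@d*1e3).round(1));print(R.round(3),s['joints'].round(2),s['wrist_force'].round(1),s['finger_gap'],s['gripper_force'])
E
python3 -c "
from h import *
to([.602,-.093,.24])"
```

```text
time: 1.35
ee_pos: [0.3955, 0.2051, 0.2291]
ee_rot: [-0.028, -3.141, 0.0]
wrist_force: [0.0, 1.4, 0.2]
finger_gap: 0.0929
gripper_force: 0.0
t 1.35 pos [0.3955 0.2051 0.2291] shift [-0.2823 -0.3925 -0.0145] mm [-211.7 -294.4  -10.9]
[[-1.     0.018 -0.   ]
 [ 0.018  1.    -0.   ]
 [ 0.    -0.    -1.   ]] [ 0.37  0.15  1.89 -0.    1.1  -1.18] [0.  1.4 0.2] 0.09285403022128752 0.0
```

```bash
python3 -m pendant '[[[-0.04,-0.056,-0.002],[0,0,0]],[[-0.04,-0.056,-0.002],[0,0,0]],[[-0.04,-0.056,-0.002],[0,0,0]],[[-0.04,-0.056,-0.002],[0,0,0]],[[-0.04,-0.056,-0.002],[0,0,0]],[[-0.04,-0.056,-0.002],[0,0,0]],[[-0.04,-0.056,-0.002],[0,0,0]],[[0,0,0],[0,0,0]],[[0,0,0],[0,0,0]]]' >/dev/null
python3 -c "
from h import *
to([.602,-.093,.136])
save('scene','s1.png')
cv2.imwrite('pics/c1.png',cv2.resize(cv2.imread('pics/s1.png')[110:270,210:370],(600,600),interpolation=cv2.INTER_CUBIC))"
```

```text
t 2.475 pos [ 0.5991 -0.0906  0.2391] shift [-0.0041 -0.0032  0.1375] mm [ -3.   -2.4 103.1]
[[-1.     0.018 -0.001]
 [ 0.018  1.     0.   ]
 [ 0.001  0.    -1.   ]] [-0.23  0.43  1.48  0.    1.23 -1.78] [-0.1 -0.3 -0.6] 0.09307461522279227 0.0
```

View pics/c1.png

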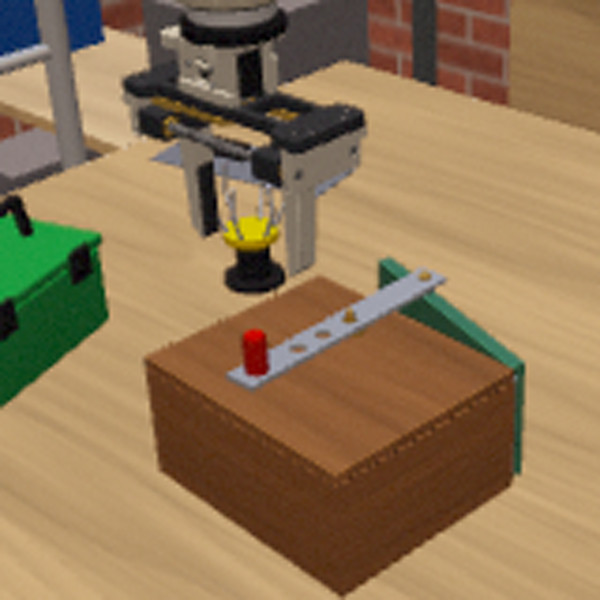

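The crop shows the open fingers (tips at 205,235 and 297,270) straddling the point above the knob (255,350). Next I descend and grip.

```bash
python3 -m pendant '[[[-0.002,-0.0016,0.03],[0,0,0]],[[-0.002,-0.0016,0.03],[0,0,0]],[[0,0,0.03],[0,0,0]],[[0,0,0.025],[0,0,0]],[[0,0,0.015],[0,0,0]],[[0,0,0.0075],[0,0,0]],[[0,0,0],[0,0,0]]]'
python3 -m pendant '[[[0,0,0],[0,0,0]],[[0,0,0],[0,0,0]],[[0,0,0],[0,0,0]],[[0,0,0],[0,0,0]],[[0,0,0],[0,0,0]],[[0,0,0],[0,0,0]],[[0,0,0],[0,0,0]]]' 1 25
```

```text
time: 3.4
ee_pos: [0.6027, -0.0935, 0.1366]
ee_rot: [0.028, 3.141, -0.0]
wrist_force: [0.3, 0.0, 0.3]
finger_gap: 0.0931
gripper_force: 0.0
time: 4.28
ee_pos: [0.6026, -0.0935, 0.1365]
ee_rot: [-0.028, -3.141, -0.0]
wrist_force: [0.6, -1.0, 1.0]
finger_gap: 0.0277
gripper_force: 0.0
```

```bash
python3 -m pendant '[[[0,0,0],[0,0,0]],[[0,0,0],[0,0,0]],[[0,0,0],[0,0,0]],[[0,0,0],[0,0,0]]]' 1 25
```

```text
time: 4.78
ee_pos: [0.6027, -0.0935, 0.1365]
ee_rot: [0.028, 3.141, -0.0]
wrist_force: [-1.0, 0.5, -0.7]
finger_gap: 0.0194
gripper_force: 25.0
```

```bash
python3 -m pendant '[[[0.0007,0,-0.0102],[0,-0.21,0]],[[0.0007,0,-0.0102],[0,-0.21,0]],[[0.0007,0,-0.0102],[0,-0.21,0]],[[0.0007,0,-0.0102],[0,-0.21,0]],[[0.0007,0,-0.0102],[0,-0.21,0]],[[0.0007,0,-0.0102],[0,-0.21,0]],[[0,0,0],[0,0,0]],[[0,0,0],[0,0,0]]]'
python3 -c "
from h import *
to([.602,-.093,.136])
a=save('scene','s2.png')['image'];b=save('top','t2.png')['image']
o=np.hstack([cv2.resize(x,(400,400),interpolation=cv2.INTER_CUBIC) for x in (a[140:270,230:360],b[130:260,280:410])])
cv2.imwrite('pics/c2.png',o[:,:,::-1])"
```

```text
time: 5.78
ee_pos: [0.5954, -0.0934, 0.1818]
ee_rot: [0.026, 2.922, -0.003]
wrist_force: [0.5, -0.9, -1.6]
finger_gap: 0.019
gripper_force: 25.0
t 5.775 pos [ 0.5954 -0.0934  0.1818] shift [0.0047 0.0007 0.0615] mm [ 3.5  0.5 46.1]
[[-0.976  0.018  0.218]
 [ 0.017  1.    -0.004]
 [-0.218 -0.    -0.976]] [-0.26  0.39  1.72  0.07  0.83 -1.85] [ 0.5 -0.9 -1.6] 0.019017367361480797 24.99978534586262
```

View pics/c2.png

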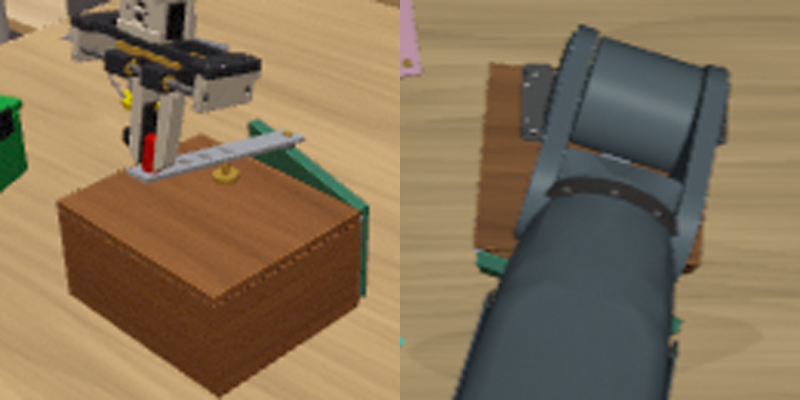

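The scene crop shows the bar raised clear of the brass pin (225,175) and still hinged to the door. Next I pull back and yaw to open the door.

```bash
python3 -m pendant '[[[0.0102,-0.0032,-0.0023],[0.0333,0,0.149]],[[0.0102,-0.0032,-0.0023],[0.0333,0,0.149]],[[0.0102,-0.0032,-0.0023],[0.0333,0,0.149]],[[0.0102,-0.0032,-0.0023],[0.0333,0,0.149]],[[0.0097,-0.0017,-0.0022],[0.0333,0,0.149]],[[0.0097,-0.0017,-0.0022],[0.0333,0,0.149]],[[0.0097,-0.0017,-0.0022],[0.0333,0,0.149]],[[0.0097,-0.0017,-0.0022],[0.0333,0,0.149]],[[0,0,0],[0,0,0]],[[0,0,0],[0,0,0]]]'
python3 -c "
from h import *
to([.5334,-.1013,.1818])
a=save('scene','s3.png')['image'];b=save('top','t3.png')['image']
o=np.hstack([cv2.resize(x,(400,400),interpolation=cv2.INTER_CUBIC) for x in (a[150:250,250:350],b[130:260,280:410])])
cv2.imwrite('pics/c3.png',o[:,:,::-1])"
```

```text
time: 7.12
ee_pos: [0.5333, -0.1013, 0.182]
ee_rot: [0.336, 2.903, -0.037]
wrist_force: [0.6, 0.9, -0.4]
finger_gap: 0.0191
gripper_force: 25.0
t 7.125 pos [ 0.5333 -0.1013  0.182 ] shift [-0.0001 -0.      0.0003] mm [-0.  -0.   0.2]
[[-0.95   0.229  0.212]
 [ 0.223  0.974 -0.05 ]
 [-0.218  0.    -0.976]] [-0.28  0.28  1.87  0.02  0.77 -1.63] [ 0.6  0.9 -0.4] 0.019087625014056805 24.999665933428332
```

View pics/c3.png

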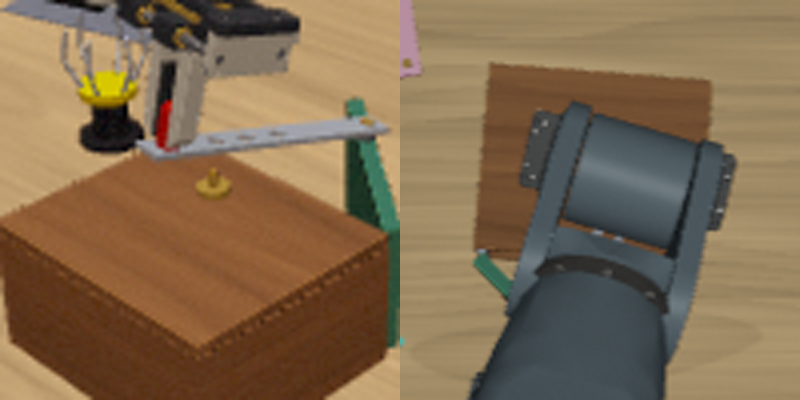

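```bash
python3 - <<'E'
from h import *
P=np.array([.338,-.056,.126]);th=np.radians(12.6);ps=np.radians(-13.1)
X=np.array([np.cos(ps)*np.cos(th),np.sin(ps)*np.cos(th),np.sin(th)]);Z=np.array([-np.cos(ps)*np.sin(th),-np.sin(ps)*np.sin(th),np.cos(th)])
for n,q in(('pintip',[.494,-.092,.141]),('pivtop',P+.005*Z),('outer',P+.1587*X+.005*Z),('mid',P+.1295*X+.005*Z)): print(n,((proj('scene',q)-[250,150])*4).round(0))
print('pinfrom tip',onz('scene',250+213/4,150+170/4,.141),'shoulder',onz('scene',250+213/4,150+185/4,.126),'piv',onz('scene',250+370/4,150+122/4,.131))
print(onz('scene',250+216/4,150+140/4,(P+.1587*X+.005*Z)[2]),P+.1587*X+.005*Z)
E
```

```text
pintip [210. 169.]
pivtop [365. 122.]
outer [215. 140.]
mid [245. 136.]
pinfrom tip [ 0.49363315 -0.08904761  0.141     ] shoulder [ 0.49268648 -0.09072264  0.126     ] piv [ 0.33480887 -0.05237622  0.131     ]
[ 0.48767113 -0.09000947  0.16549892] [ 0.48778511 -0.09085609  0.16549892]
```

The bar's outer hole (216,140) and the pin tip (213,170) in the crop agree with the model within about 1 mm. I lower halfway and look again.

```bash
python3 -m pendant '[[[-0.0003,0,0.0102],[0,0.21,0]],[[-0.0003,0,0.0102],[0,0.21,0]],[[-0.0003,0,0.0102],[0,0.21,0]],[[0,0,0],[0,0,0]],[[0,0,0],[0,0,0]]]'
python3 -c "
from h import *
a=save('scene','s4.png')['image']
cv2.imwrite('pics/c4.png',cv2.resize(a[165:215,270:350],(800,500),interpolation=cv2.INTER_CUBIC)[:,:,::-1])"
```

```text
time: 7.85
ee_pos: [0.5379, -0.1024, 0.1595]
ee_rot: [0.349, 3.012, -0.019]
wrist_force: [0.1, -0.1, -1.0]
finger_gap: 0.0195
gripper_force: 25.0
```

View pics/c4.png

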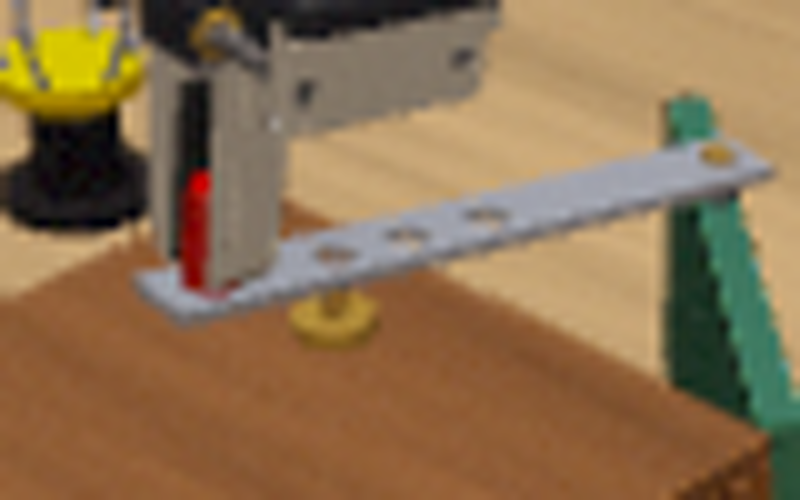

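The outer hole (335,255) sits directly over the pin (333,305). I keep lowering, slowly.

```bash
python3 -m pendant '[[[-0.0002,0,0.0051],[0,0.105,0]],[[-0.0002,0,0.0051],[0,0.105,0]],[[-0.0002,0,0.0051],[0,0.105,0]],[[-0.0002,0,0.0051],[0,0.105,0]],[[0,0,0],[0,0,0]]]'
python3 -m pendant '[[[-0.0002,0,0.0051],[0,0.105,0]],[[-0.0002,0,0.0045],[0,0.105,0]],[[0,0,0],[0,0,0]],[[0,0,0],[0,0,0]]]'
python3 -c "
from h import *
to([.5379,-.1024,.1365])
a=save('scene','s5.png')['image']
cv2.imwrite('pics/c5.png',cv2.resize(a[165:215,270:350],(800,500),interpolation=cv2.INTER_CUBIC)[:,:,::-1])"
```

```text
time: 8.52
ee_pos: [0.5397, -0.1028, 0.1439]
ee_rot: [0.358, 3.085, -0.006]
wrist_force: [-0.3, -0.1, -1.1]
finger_gap: 0.0192
gripper_force: 25.0
time: 9.02
ee_pos: [0.5402, -0.1029, 0.1372]
ee_rot: [0.362, 3.121, 0.0]
wrist_force: [0.2, -0.4, -1.1]
finger_gap: 0.0194
gripper_force: 25.0
t 9.025 pos [ 0.5402 -0.1029  0.1372] shift [ 0.0031 -0.      0.0009] mm [ 2.3 -0.   0.7]
[[-0.973  0.229  0.   ]
 [ 0.229  0.973  0.   ]
 [-0.     0.    -1.   ]] [-0.27  0.45  1.73  0.    0.96 -1.61] [ 0.2 -0.4 -1.1] 0.019425264910084606 24.99976309889462
```

View pics/c5.png

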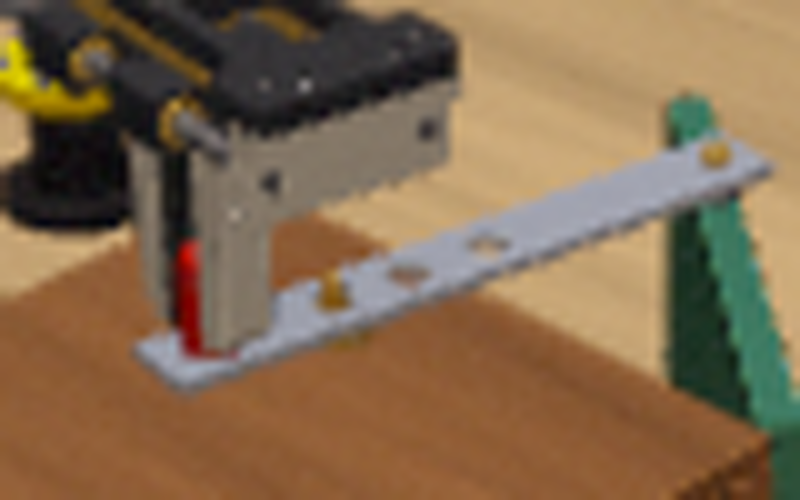

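The pin (333,290) stands through the outer hole and the bar is level. Next I release and retreat upward.

```bash
python3 -m pendant '[[[0,0,0],[0,0,0]],[[0,0,0],[0,0,0]],[[0,0,0],[0,0,0]],[[0,0,0],[0,0,0]],[[0,0,0],[0,0,0]],[[0,0,0],[0,0,0]],[[0,0,0],[0,0,0]],[[0,0,0],[0,0,0]]]' -1
python3 -m pendant '[[[0,0,-0.01],[0,0,0]],[[0,0,-0.03],[0,0,0]],[[0,0,-0.04],[0,0,0]],[[0,0,-0.04],[0,0,0]],[[0,0,-0.03],[0,0,0]],[[0,0,-0.01],[0,0,0]],[[0,0,0],[0,0,0]],[[0,0,0],[0,0,0]]]'
python3 -c "
from h import *
a=save('scene','s6.png')['image']
cv2.imwrite('pics/c6.png',cv2.resize(a[165:215,270:350],(800,500),interpolation=cv2.INTER_CUBIC)[:,:,::-1])
S=lambda x,y,z:onz('scene',270+x/10,165+y/10,z)
"
```

```text
time: 10.07
ee_pos: [0.5402, -0.1029, 0.1372]
ee_rot: [-0.362, -3.121, -0.0]
wrist_force: [-0.4, 0.5, 0.9]
finger_gap: 0.0919
gripper_force: 0.0
time: 11.08
ee_pos: [0.5398, -0.1028, 0.2562]
ee_rot: [-0.362, -3.119, -0.0]
wrist_force: [1.7, -0.0, -0.8]
finger_gap: 0.0925
gripper_force: 0.0
```

View pics/c6.png

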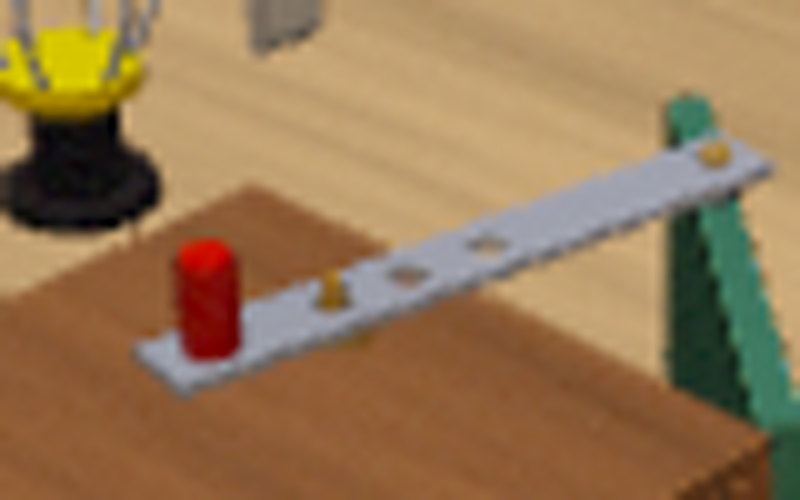

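The gripper is clear and the bar lies flat, with the pin (333,290) standing through the hole nearest the knob. I'll hand it in.

```bash
python3 -c "
from rig import close_job
print(close_job())"
```

```text
the job is handed in; nothing more can be done
None
```

The job is handed in: the stay's last hole, the one nearest the red knob, is down over the pin, the door stands at about 0.45 rad by calculation, the gripper is clear, and it took about 11 s; no verdict came back.

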